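# Gang the stool rails up against the flip stop

### The job

Get the five stool rails ready for marking: flip the jig's stop down across the bed, then push the row of rails along the fence as one closed-up train, from its free end, until the first is tight against the stop and there are no gaps in the row. Only push with the fingertips: lift nothing, leave the bottle, tape measure and plane alone, and finish with the hand clear.

Things in the scene. Friction and masses are not known exactly. Their poses are not given: they have to be found in the camera images.
- jig: Gang jig, fixed to the bench: plywood board 240 x 540 mm, 18 mm thick, with fence, batten and stop. Origin under the middle of its bed, at bench height (board: x -110..+130, y -270..+270 mm). Its y runs along the bed towards the stop, x from the robot's side to the fence, z up. The bed is open at its -y end.
- bed (a point): Middle of the bed, on its surface (18 mm above the bench), axes as the jig's. The bed is 133 mm wide between the aluminium fence on the far side (x 66.5..96.5 from here, 34 mm tall) and a low wooden batten on the robot's side (x -86.5..-66.5, 10 mm tall), both along its whole length.
- stop (a joint): Hinge of the flip stop, rad: 0 = fully down across the bed (limit), 1.57 = upright, 1.85 = leaning back, away from the robot (limit). Found up, at 1.72 to 1.84. It swings with slight friction: it stays up while leaning back; pulled over towards the robot to below about 1.2 it drops to 0 by itself.
- stop_hinge (a point): Middle of the stop's hinge pin, 68 mm above the bench, parallel to the jig's y, fixed. Steel bracket around it on top of the fence: 35 mm along x, 50 mm along y, its top 12 mm above this point; a clamping knob behind the fence reaches 39 mm further in x, below the fence's top.
- stop_tip (a point): Free end of the aluminium stop arm, mid-width on its back face (the far face when up, the top face when down); moves with the arm. Arm 100 mm long from the hinge, 22 mm wide (along the jig's y), 18 mm thick; a foot plate stands 38 mm out from its other face. Up, this point is about 160 mm above the bench and 20 to 40 mm beyond the hinge.
- stop_face (a point): Where the row's leading face must come: the plane of the lowered stop's flat face, mid-bed, 15 mm above the bed; fixed to the jig, the plane is square to its y. Lowered, the stop spans from 22 mm on the robot's side of this point to 60 mm on the fence side, from 4 mm above the bed to 78 mm above the bench.
- slat1_c (a point): Centre of a plain stool rail of reddish hardwood, the first, nearest the stop: 130 mm long (jig's x), 36 mm wide (jig's y), 30 mm tall, about 0.1 kg, loose on the bed, centre 33 mm above the bench. The five lie side by side, touching, 180 mm in all, 60 to 120 mm short of the stop; the whole row slides with about 2 to 5 N.
- slat2_c (a point): Centre of a plain stool rail of reddish hardwood, second in the row: 130 mm long (jig's x), 36 mm wide (jig's y), 30 mm tall, about 0.1 kg, loose on the bed, centre 33 mm above the bench.
- slat3_c (a point): Centre of a plain stool rail of reddish hardwood, third, mid-row: 130 mm long (jig's x), 36 mm wide (jig's y), 30 mm tall, about 0.1 kg, loose on the bed, centre 33 mm above the bench.
- slat4_c (a point): Centre of a plain stool rail of reddish hardwood, fourth in the row: 130 mm long (jig's x), 36 mm wide (jig's y), 30 mm tall, about 0.1 kg, loose on the bed, centre 33 mm above the bench.
- slat5_c (a point): Centre of a plain stool rail of reddish hardwood, the last, at the free end: 130 mm long (jig's x), 36 mm wide (jig's y), 30 mm tall, about 0.1 kg, loose on the bed, centre 33 mm above the bench. The five lie side by side, touching, 180 mm in all, 60 to 120 mm short of the stop; the whole row slides with about 2 to 5 N.
- glue: Bystander: white glue bottle, upright, 58 mm across, 165 mm tall, beyond the free end of the jig. Origin under its centre.
- tape: Bystander: black tape measure, 40 x 72 x 66 mm tall, behind the fence. Origin under its centre.
- plane: Bystander: metal block plane, 160 x 50 mm, 55 mm tall, beyond the stop end of the jig. Origin under its centre.
Not all that is in view belongs to the job. Leave any yellow look-alike of the part that bears slat5_c alone.

How it is judged (in metres and radians):
On the way, in this order (a step that is already met when the one before it is completed fails the run):
1. the stop is flipped fully down across the bed while the row is still short of it (value of joint stop below 0.06 rad and y of slat1_c in the frame of jig below 0.132 m), for 0.2 s.
2. the row is pushed home against the stop (value of joint stop below 0.06 rad and y of slat1_c in the frame of jig between 0.1495 and 0.154 m and x of slat1_c in the frame of jig between -0.004 and 0.004 m and z of slat1_c in the frame of jig between 0.028 and 0.037 m and y of slat2_c in the frame of jig between 0.113 and 0.118 m and x of slat2_c in the frame of jig between -0.004 and 0.004 m and z of slat2_c in the frame of jig between 0.028 and 0.037 m and y of slat3_c in the frame of jig between 0.0765 and 0.082 m and x of slat3_c in the frame of jig between -0.004 and 0.004 m and z of slat3_c in the frame of jig between 0.028 and 0.037 m and y of slat4_c in the frame of jig between 0.04 and 0.046 m and x of slat4_c in the frame of jig between -0.004 and 0.004 m and z of slat4_c in the frame of jig between 0.028 and 0.037 m and y of slat5_c in the frame of jig between 0.0035 and 0.01 m and x of slat5_c in the frame of jig between -0.004 and 0.004 m and z of slat5_c in the frame of jig between 0.028 and 0.037 m), for 0.2 s.
At the end, for the whole second after the job is handed in: The stop is fully down (within 0.06 rad). Every rail is in its closed-up place: the first within 2.5 mm of touching the stop, the last within 4.5 mm of where it lies with no gaps at all; all five lie flat on the bed between fence and batten, in order, and stay so (all of step 2).
It fails at once if a rail is lifted off or tipped up from the bed (centre more than 10 mm up) (z of any of slat1_c, slat2_c, slat3_c, slat4_c, slat5_c in the frame of jig above 0.043 m).
It fails at once if the row is pulled apart: its first and last rail more than 12 mm further apart than when touching (distance between slat1_c and slat5_c above 0.156 m).
It fails at once if the glue bottle, tape measure or plane is moved more than 15 mm (distance of any of glue, tape, plane from where it was at the start of the episode above 0.015 m).
It also fails if it takes over 48 s, if anything falls off the work surface, if the arm or the gripper's body presses on something with over 40 N, if the wrist force passes 120 N, or if a joint passes its speed limit or range.

### The arm

A 6-joint arm with a two-finger parallel gripper is mounted at the origin on the work surface. World frame = base frame: x ahead of the robot, y to its left, z up, the work surface at z = 0. Lengths are in mm, angles in rad, forces in N, time in s.
With the tool pointing down it reaches from about 350 to 875 mm from the base axis. Payload 4.2 kg.
Tool frame: the origin (TCP) lies on the mounting face of the last link; the fingertips stand 173 mm ahead of it and the grasp point (between the pads) lies grip_point_offset ahead of it (grip_point_offset is the distance from the TCP to the grasp point, in mm); z points along the fingers, y is the line along which they close (so a half turn about z gives the same grasp; the last joint's range is limited). The gripper opens to 85 mm and grips with 20 to 120 N. Pads are 22 mm wide; open, the fingers measure 114 mm over their backs; the gripper's body (76 mm by 85 mm) begins 54 mm behind the grasp point. The pads swing forward as they close: fully open they stand 13 mm farther back than shut.
Start: joints at [-1.072, 0.385, 0.008, 0, -1.194, -0.259], TCP at [148.46, -607.091, 404.712] pointing down, gripper open.
Joint ranges: [-3.14, 3.14], [-1.21, 2.06], [-1.07, 1.41], [-3.16, 2.05], [-2.99, -0.16], [-3.1, 3.1]. Speed limits (rad/s): [2.79, 2.79, 3.14, 3.14, 3.14, 3.14].

### API

Orientations are given as a unit quaternion [x, y, z, w].
In Python, from bench import read_state, get_image, job_done, recognise, place_of, grip_point_offset gives the robot as it stands. The module is installed in compiled form; this text tells all that it offers.
- The arm moves only by the tool carry_out, never from a script. Its arguments are lists of equal length, an entry for each row: "slide": the shift along the tool's x, y, z in m, a list of three; "roll": the turn about the tool's z in degrees; "claw": the finger opening in m, from 0 to 0.0854. A call has 1 to 8 rows; each row is the pose to reach, as a shift and turn from the pose commanded when the call began, along the tool's axes at that moment; what a row does not reach only later rows make up. A row lasts 1/8 s, in which the tool goes at most 62.5 mm and 10.7 degrees, less where a joint would pass 70% of its speed; a pose out of reach is approached as far as the arm can. A call with a gripper value outside its range is refused whole. The fingers move at their own pace and stop on an object; the grip force is fixed at half the most. Time passes only in rows, so rows that repeat a pose let the fingers close. It gives the time, the measured TCP pose, the force, the opening and the grip force at its end, in the units of the state.
- read_state(): the state, without advancing time (a new reading comes with each control period).
- get_image(name): name is "scene" or "top" or "wrist"; returns a dict with "img" (400x640x3 uint8, red, green, blue), "z_map" (400x640 float32, mm along the optical axis (not along the pixel's ray), 0 where there is no reading), "mtx" (3x3 intrinsics, pixels), "k1" (the pictures are not rectified: a ray, as slopes to the right and down, at radius r is drawn at 1 + k1 r^2 times it, then the intrinsics apply), "world_from_camera" (4x4, takes a point from camera to world coordinates); the wrist camera has in their place "T_tool_cam" (4x4, takes a point from camera to tool coordinates, whose origin is the TCP and whose axes are the flange's). Camera axes: x right, y up, looking along -z (the intrinsics and any distortion apply to the point x, -y, -z); pixel columns grow to the right and rows downward; lengths in mm; the calibration is good to about 2 mm. A picture is of the moment at which its call begins: read the wrist's pose just before it.
- job_done(): hands the job in; it is judged then, once.
Trained networks look in a picture, given as the dict that the camera call returned (one of the last four; its "shot" number tells which), for a name from the list of things; names that differ only in an ending like _2 or _b are one class to them, and where a whole thing is asked for, a point or a joint stands for the part that bears it (a point fixed in the world has none). Each returns a list of dicts, best first, with "conf" (0 to 1); they miss things now and then, are a little off and sometimes report something else, mostly with a low value. They report only what shows in the picture. A call takes as long as a camera call. They do not tell look-alikes from the thing itself.
- recognise(picture, thing): "at" ([column, row] in pixels, amid what is visible of it).
- place_of(picture, thing): "at" ([column, row] in pixels: a listed point, or the origin of a listed thing).
The state is a dict: "clock": time; "joints": joint angles; "joint_vel": joint speeds; "joint_efforts": joint torques, N m; "position": TCP position; "ee_rot": TCP orientation; "contact_force": force on the tool from outside, world axes, zero at the start; "wrist_torque": the same for the moment, N m; "gripper_width": finger opening in mm; "grasp_force": force on a finger pad.
Only numpy, scipy, OpenCV 4.12 (cv2) and the standard library are available. Lean on these libraries where they do the work, as an engineer would, in place of code of your own. Each camera call takes 0.05 s, during which the arm holds its last target. There are 200 camera calls.

## Working session

There is one attempt and no reset: what is moved stays moved. The work goes in short steps, Python scripts to look and compute and a tool call to move; the robot and the scene stay as the last step left them, time stands still between calls to the robot, and variables do not carry over. Pictures are saved under pics/ and viewed, at most 10 in all, crops included, and the job is handed in when it is done.

Besides the shell and the picture viewer there is one more tool, called after ">>>" as name([rows], argument=value, ...), one row to a line, values as JSON. carry_out: Moves the arm, as the interface text tells. Its arguments: {"type":"object","properties":{"slide":{"type":"array"},"roll":{"type":"array"},"claw":{"type":"array"}},"required":["slide","roll","claw"]}

```bash
mkdir -p pics; cat > h.py <<'E'
import numpy as np, cv2
from bench import *
from scipy.spatial.transform import Rotation as R
def T_wc(p,st=None):
    if "world_from_camera" in p: return np.array(p["world_from_camera"])
    T=np.eye(4);T[:3,:3]=R.from_quat(st["ee_rot"]).as_matrix();T[:3,3]=st["position"]
    return T@np.array(p["T_tool_cam"])
def ray(p,uv):
    K=np.array(p["mtx"]);k=p["k1"]
    d=np.array([(uv[0]-K[0,2])/K[0,0],(uv[1]-K[1,2])/K[1,1]]);s=d.copy()
    for _ in range(20): s=d/(1+k*(s@s))
    return np.array([s[0],-s[1],-1.])
def at_z(p,uv,z,st=None):
    T=T_wc(p,st);d=T[:3,:3]@ray(p,uv);o=T[:3,3]
    return o+d*(z-o[2])/d[2]
def depth(p,uv,st=None):
    c,r=int(round(uv[0])),int(round(uv[1]))
    w=p["z_map"][max(r-1,0):r+2,max(c-1,0):c+2];w=w[w>0]
    if not len(w): return None
    T=T_wc(p,st);return T[:3,:3]@(ray(p,uv)*np.median(w))+T[:3,3]
E
python3 - <<'E'
from h import *
print(grip_point_offset, {k:np.round(v,3) for k,v in read_state().items()})
Z=dict(jig=0,bed=18,stop_hinge=68,stop_tip=160,stop_face=33,slat1_c=33,slat2_c=33,slat3_c=33,slat4_c=33,slat5_c=33,glue=0,tape=0,plane=0)
for n in("top","scene"):
    st=read_state();p=get_image(n);cv2.imwrite(f"pics/{n}0.png",p["img"][...,::-1])
    for t,z in Z.items():
        for d in place_of(p,t)[:2]:
            print(n,t,np.round(d["at"],0),round(d["conf"],2),np.round(at_z(p,d["at"],z),0))
E
```

```text
154.70000000000002 {'clock': np.float64(0.0), 'joints': array([-1.072,  0.386,  0.007, -0.   , -1.194, -0.259]), 'joint_vel': array([-0.   , -0.001, -0.   , -0.   ,  0.001,  0.001]), 'joint_efforts': array([ 0.0000e+00, -3.9229e+01,  1.8841e+01,  4.1860e+00, -5.0000e-03,
        0.0000e+00]), 'position': array([ 148.403, -606.906,  403.596]), 'ee_rot': array([-0.12 ,  0.993,  0.001, -0.   ]), 'contact_force': array([ 0.572, -0.708, -0.116]), 'wrist_torque': array([0.019, 0.018, 0.023]), 'grasp_force': np.float64(0.0), 'gripper_width': np.float64(85.551)}
top jig [281. 168.] 0.45 [620. 185.   0.]
top bed [282. 166.] 0.52 [619. 181.  18.]
top stop_hinge [286. 168.] 0.63 [598. 165.  68.]
top stop_tip [283. 147.] 0.64 [645. 166. 160.]
top stop_tip [217. 178.] 0.59 [545. 370. 160.]
top stop_face [282. 195.] 0.81 [518. 178.  33.]
top slat1_c [325. 193.] 0.75 [520.  35.  33.]
top slat2_c [333. 196.] 0.72 [512.   9.  33.]
top slat2_c [368. 201.] 0.25 [ 493. -105.   33.]
top slat3_c [347. 199.] 0.73 [499. -38.  33.]
top slat4_c [358. 197.] 0.8 [507. -75.  33.]
top slat5_c [403. 133.] 0.89 [ 7
[... 390 characters left out ...]
51.] 0.23 [690. -48.  18.]
scene stop_hinge [343. 255.] 0.85 [607. 175.  68.]
scene stop_tip [335. 246.] 0.9 [640. 165. 160.]
scene stop_face [350. 234.] 0.79 [528. 158.  33.]
scene slat1_c [309. 208.] 0.87 [513.  27.  33.]
scene slat1_c [343. 256.] 0.41 [595. 171.  33.]
scene slat3_c [289. 196.] 0.97 [504. -39.  33.]
scene slat3_c [430. 299.] 0.57 [592. 399.  33.]
scene slat4_c [281. 193.] 0.87 [506. -62.  33.]
scene slat5_c [179. 239.] 0.9 [ 754. -214.   33.]
scene slat5_c [268. 186.] 0.73 [ 505. -105.   33.]
scene glue [186. 171.] 0.67 [ 558. -353.    0.]
scene tape [298. 206.] 0.44 [505. -13.   0.]
scene tape [345. 256.] 0.44 [576. 169.   0.]
scene plane [431. 299.] 0.85 [575. 402.   0.]
```

View pics/top0.png

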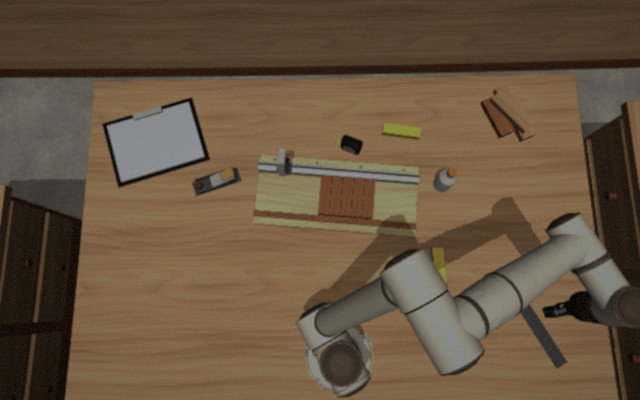

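View pics/scene0.png

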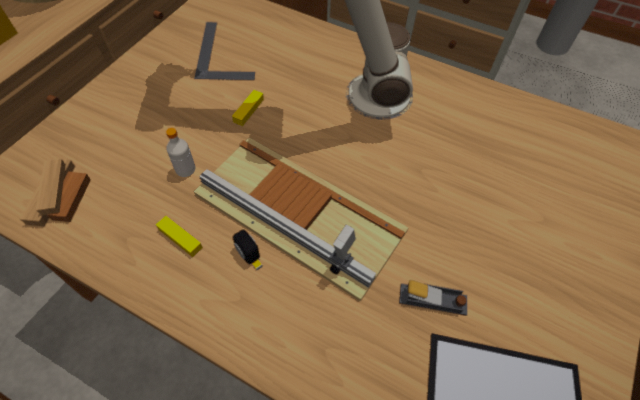

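The top view shows the jig slightly rotated: stop at (283,160), red rails at (347,197), fence on the far side, and the free end to the right with the glue at (445,180). The scene view agrees, with the stop up at (343,245). Next I'll get the jig's pose from the rails' outline.

```bash
cat > rails.py <<'E'
from h import *
def seg(p,st=None,zt=48):
    hsv=cv2.cvtColor(p["img"],cv2.COLOR_RGB2HSV)
    m=((hsv[...,0]<12)|(hsv[...,0]>172))&(hsv[...,1]>110)
    m=m.astype(np.uint8)*255
    m=cv2.morphologyEx(m,cv2.MORPH_OPEN,np.ones((3,3)))
    out=[]
    cs,_=cv2.findContours(m,cv2.RETR_EXTERNAL,cv2.CHAIN_APPROX_NONE)
    for c in cs:
        if cv2.contourArea(c)<400: continue
        w=np.array([at_z(p,q[0].astype(float),zt,st)[:2] for q in c],np.float32)
        out.append((c.reshape(-1,2).mean(0),w,cv2.minAreaRect(w)))
    return out
E
python3 - <<'E'
from rails import *
for n in("top","scene"):
    p=get_image(n)
    for c,w,r in seg(p): print(n,c.round(),r, cv2.boxPoints(r).round().tolist())
    # height-classified: fence/stop points
    zz=p["z_map"];vs,us=np.nonzero(zz>0)
    P=np.array([depth(p,(u,v)) if 0 else T_wc(p)[:3,:3]@(ray(p,(u,v))*zz[v,u])+T_wc(p)[:3,3] for v,u in zip(vs[::1],us[::1]) if (230<u<440 and 130<v<250 if n=="top" else 180<u<420 and 130<v<310)])
    a=P[(P[:,2]>42)&(P[:,2]<60)&(P[:,0]>500)&(P[:,0]<650)&(P[:,1]>-250)&(P[:,1]<260)]
    b=P[(P[:,2]>95)&(P[:,2]<175)&(P[:,0]>500)&(P[:,0]<700)&(P[:,1]>100)&(P[:,1]<230)]
    print(n,"high",len(b),b.min(0).round(),b.max(0).round(),b.mean(0).round()) if len(b) else 0
    bb=P[(P[:,2]>12)&(P[:,2]<24)&(P[:,0]>400)&(P[:,0]<700)&(abs(P[:,1]+10)<330)]
    r=cv2.minAreaRect(bb[:,:2].astype(np.float32));print(n,"board",r,bb[:,2].mean())
E
```

```text
top high 211 [566. 159.  98.] [642. 187. 175.] [599. 171. 149.]
top board ((539.2534790039062, -10.718902587890625), (288.95465087890625, 653.11328125), 1.4315779209136963) 17.712801369987073
scene high 399 [569. 158.  95.] [641. 186. 175.] [614. 175. 151.]
scene board ((547.0629272460938, -34.954437255859375), (605.8469848632812, 300.04248046875), 84.8225326538086) 18.49888437198562
```

```bash
python3 - <<'E'
from rails import *
for n,uvs in(("top",[(335,200),(365,200),(340,213),(300,205)]),("scene",[(290,190),(280,195),(310,205),(345,215)])):
    p=get_image(n);hsv=cv2.cvtColor(p["img"],cv2.COLOR_RGB2HSV)
    for u,v in uvs: print(n,hsv[v,u],depth(p,(u,v)).round())
    zz=p["z_map"];T=T_wc(p)
    box=(230,440,130,250) if n=="top" else (180,420,130,310)
    P=np.array([T[:3,:3]@(ray(p,(u,v))*zz[v,u])+T[:3,3] for v in range(box[2],box[3]) for u in range(box[0],box[1]) if zz[v,u]>0])
    # fence line: z 49..56
    for lab,lo,hi,x0,x1 in(("rails",44,51,420,566),("fence",48,57,566,650)):
        a=P[(P[:,2]>lo)&(P[:,2]<hi)&(P[:,0]>x0)&(P[:,0]<x1)&(abs(P[:,1])<290)]
        q=np.percentile(a,[2,50,98],axis=0).round()
        f=np.polyfit(a[:,1],a[:,0],1)
        print(n,lab,len(a),q.tolist(),f,cv2.minAreaRect(a[:,:2].astype(np.float32)))
E
```

```text
top [ 11 154 104] [494.   3.  48.]
top [ 12 145 111] [493. -96.  46.]
top [ 12 160  99] [450. -12.  48.]
top [ 23  89 138] [485. 120.  17.]
top rails 1311 [[442.0, -240.0, 44.0], [508.0, -41.0, 47.0], [565.0, 53.0, 51.0]] [-1.13790370e-01  5.01758418e+02] ((500.6488952636719, -106.63841247558594), (130.40533447265625, 332.5542907714844), 0.01838414929807186)
top fence 949 [[567.0, -259.0, 48.0], [591.0, -8.0, 52.0], [626.0, 251.0, 57.0]] [8.94966656e-02 5.92521398e+02] ((587.7281494140625, -7.428680419921875), (538.8766479492188, 50.081268310546875), 83.1242904663086)
scene [ 12 171 137] [496. -40.  49.]
scene [ 12 170 120] [523. -55.  49.]
scene [ 13 171 137] [511.  30.  48.]
scene [ 24  92 167] [476. 118.  18.]
scene rails 2362 [[444.0, -127.0, 45.0], [508.0, -35.0, 48.0], [564.0, 53.0, 51.0]] [-4.29567994e-02  5.05195402e+02] ((500.43438720703125, -107.94146728515625), (338.7309265136719, 130.57369995117188), 89.90133666992188)
scene fence 2024 [[567.0, -252.0, 48.0], [594.0, 18.0, 53.0], [631.0, 253.0, 56.0]] [9.60432418e-02 5.93934475e+02] ((589.4937744140625, -7.6436767578125), (540.2981567382812, 59.451786041259766), 81.77005767822266)
```

>>> carry_out([
  [-0.041,0.042,0],
  [-0.082,0.084,0],
  [-0.123,0.126,0],
  [-0.164,0.168,0],
  [-0.205,0.21,0],
  [-0.246,0.252,0],
  [-0.287,0.294,0],
  [-0.328,0.336,0],
], roll=[-9,-18,-27,-36,-45,-54,-63,-71], claw=[0,0,0,0,0,0,0,0])

```text
clock: 2.6
position: [387.8, -201.0, 405.3]
ee_rot: [-0.676, 0.737, -0.001, 0.0]
contact_force: [0.9, -0.3, -0.1]
gripper_width: 0.0
grasp_force: 0.0
```

```bash
sed -i 's/<12)/<17)/' rails.py; cat > rel.py <<'E'
from h import *
# shift in tool axes (m) to bring the fingertip to given world point; 
def rel(tgt,tip=173.):
    st=read_state();M=R.from_quat(st["ee_rot"]).as_matrix()
    t=np.array(st["position"])+M[:,2]*tip
    return (M.T@(np.array(tgt)-t)/1000).round(4)
E
python3 - <<'E'
from rails import *
from rel import *
st=read_state();print({k:np.round(st[k],3) for k in("clock","joints","position","ee_rot","gripper_width")})
M=R.from_quat(st["ee_rot"]).as_matrix();print(M.round(3))
p=get_image("wrist");print(np.array(p["T_tool_cam"]).round(2),p["mtx"][0][0])
for n in("top","scene"):
    p=get_image(n)
    for c,w,r in seg(p): print(n,c.round(),r, cv2.boxPoints(r).round().tolist())
print(rel([600,-40,231]))
E
```

```text
{'clock': np.float64(2.6), 'joints': array([-0.104,  0.057, -0.423,  0.   , -1.089,  0.017]), 'position': array([ 387.811, -201.015,  405.253]), 'ee_rot': array([-0.676,  0.737, -0.001,  0.   ]), 'gripper_width': np.float64(0.04)}
[[-0.087 -0.996  0.001]
 [-0.996  0.087 -0.   ]
 [ 0.    -0.001 -1.   ]]
[[-0.    0.95  0.32 83.88]
 [ 1.    0.   -0.    0.24]
 [-0.    0.32 -0.95 30.44]
 [ 0.    0.    0.    1.  ]] 356.56527891783884
top [152. 386.] ((-76.53744506835938, 541.1534423828125), (568.2762451171875, 51.04408264160156), 89.8916015625) [[-103.0, 257.0], [-52.0, 257.0], [-50.0, 825.0], [-102.0, 825.0]]
top [509. 382.] ((-75.57295989990234, -489.9134826660156), (673.8711547851562, 51.54421615600586), 89.96392822265625) [[-102.0, -827.0], [-50.0, -827.0], [-50.0, -153.0], [-101.0, -153.0]]
top [469. 340.] ((44.56713104248047, -372.4296569824219), (514.0790405273438, 108.39315795898438), 89.61711120605469) [[-11.0, -629.0], [97.0, -630.0], [100.0, -116.0], [-8.0, -115.0]]
top [500. 313.] ((130.77484130859375, -500.4953918457031), (137.37855529785156, 48.253631591796875), 89.6449050903
[... 4399 characters left out ...]
0.94351959228516), 89.6563949584961) [[-701.0, 498.0], [-580.0, 497.0], [-579.0, 679.0], [-700.0, 680.0]]
scene [487.  11.] ((-542.0940551757812, 161.85675048828125), (188.71652221679688, 214.59263610839844), 2.695655345916748) [[-641.0, 265.0], [-631.0, 50.0], [-443.0, 59.0], [-453.0, 273.0]]
scene [373.  13.] ((-312.8448486328125, -165.1849365234375), (161.1664276123047, 246.68099975585938), 29.44942283630371) [[-444.0, -97.0], [-322.0, -312.0], [-182.0, -233.0], [-303.0, -18.0]]
scene [321. 208.] ((478.9088134765625, -256.363037109375), (2204.185791015625, 1008.2711791992188), 86.14183807373047) [[-98.0, -1322.0], [908.0, -1390.0], [1056.0, 809.0], [50.0, 877.0]]
[-0.1784 -0.1968  0.0012]
```

>>> carry_out([
  [-0.046,-0.031,0],
  [-0.092,-0.062,-0.01],
  [-0.14,-0.094,-0.02],
  [-0.186,-0.125,-0.02],
  [-0.232,-0.157,-0.02],
  [-0.278,-0.188,-0.02],
  [-0.278,-0.188,-0.02],
  [-0.278,-0.188,-0.02],
], roll=[0,0,0,0,0,0,0,0], claw=[0,0,0,0,0,0,0,0])

```text
clock: 3.75
position: [599.9, 55.7, 424.2]
ee_rot: [-0.673, 0.739, 0.0, -0.001]
contact_force: [0.2, 0.5, -0.2]
gripper_width: 0.0
grasp_force: 0.0
```

```bash
python3 - <<'E'
from h import *
st=read_state();p=get_image("wrist");cv2.imwrite("pics/w1.png",p["img"][...,::-1])
print(st["clock"],np.round(st["position"],1),np.round(st["joints"],2))
for t,z in dict(stop_hinge=68,stop_tip=160,stop_face=33,bed=18,slat1_c=33).items():
    for d in place_of(p,t)[:2]: print(t,np.round(d["at"]),round(d["conf"],2),at_z(p,d["at"],z,st).round())
zz=p["z_map"];T=T_wc(p,st)
P=np.array([np.r_[T[:3,:3]@(ray(p,(u,v))*zz[v,u])+T[:3,3],u,v] for v in range(0,400,2) for u in range(0,640,2) if zz[v,u]>150])
def rep(n,a): print(n,len(a),np.percentile(a,[1,50,99],axis=0).round().tolist() if len(a) else 0)
rep("stop",P[(P[:,2]>100)&(P[:,2]<185)]);rep("stoptop",P[(P[:,2]>150)&(P[:,2]<185)])
f=P[(P[:,2]>46)&(P[:,2]<58)&(P[:,0]>565)&(P[:,0]<640)];rep("fence",f);print(np.polyfit(f[:,1],f[:,0],1))
rep("rails",P[(P[:,2]>43)&(P[:,2]<53)&(P[:,0]<560)])
E
```

```text
3.75 [599.9  55.7 424.2] [ 0.36  0.33 -0.02 -0.   -1.22 -0.45]
stop_face [396. 261.] 0.62 [526. 171.  33.]
slat1_c [407. 141.] 0.73 [511.  36.  33.]
stop 69 [[566.0, 163.0, 101.0, 318.0, 292.0], [573.0, 164.0, 120.0, 362.0, 306.0], [614.0, 180.0, 172.0, 368.0, 363.0]]
stoptop 21 [[607.0, 172.0, 169.0, 318.0, 356.0], [611.0, 176.0, 170.0, 322.0, 360.0], [614.0, 180.0, 172.0, 328.0, 364.0]]
fence 2345 [[566.0, -93.0, 47.0, 310.0, 2.0], [590.0, 5.0, 52.0, 328.0, 118.0], [617.0, 146.0, 55.0, 352.0, 256.0]]
[1.07390406e-01 5.88107043e+02]
rails 5178 [[441.0, -89.0, 46.0, 356.0, 0.0], [502.0, -26.0, 48.0, 420.0, 76.0], [559.0, 55.0, 50.0, 486.0, 162.0]]
```

View pics/w1.png

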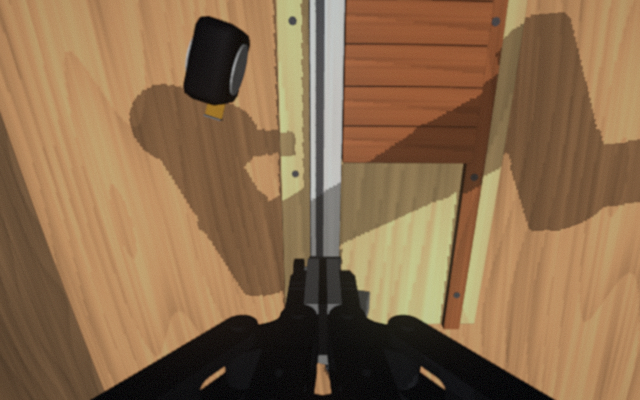

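The wrist view has the fence vertical at column 325, so the hand is square to the jig. The rails end at row 163, and the fingers hide the stop. Now I'll go behind the stop.

>>> carry_out([
  [-0.04,-0.03,0],
  [-0.08,-0.06,0],
  [-0.117,-0.075,0],
  [-0.117,-0.075,0.03],
  [-0.117,-0.075,0.07],
  [-0.117,-0.075,0.112],
  [-0.117,-0.075,0.112],
], roll=[0,0,0,0,0,0,0], claw=[0,0,0,0,0,0,0])

```text
clock: 4.92
position: [684.4, 165.7, 308.8]
ee_rot: [-0.674, 0.739, 0.002, -0.004]
contact_force: [0.1, 0.3, 0.9]
gripper_width: 0.0
grasp_force: 0.0
```

```bash
python3 - <<'E'
from h import *
p=get_image("scene");a=p["img"][130:330,180:480,::-1]
cv2.imwrite("pics/s1.png",cv2.resize(a,None,fx=2.5,fy=2.5,interpolation=cv2.INTER_CUBIC))
E
```

```text
(no output)
```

View pics/s1.png

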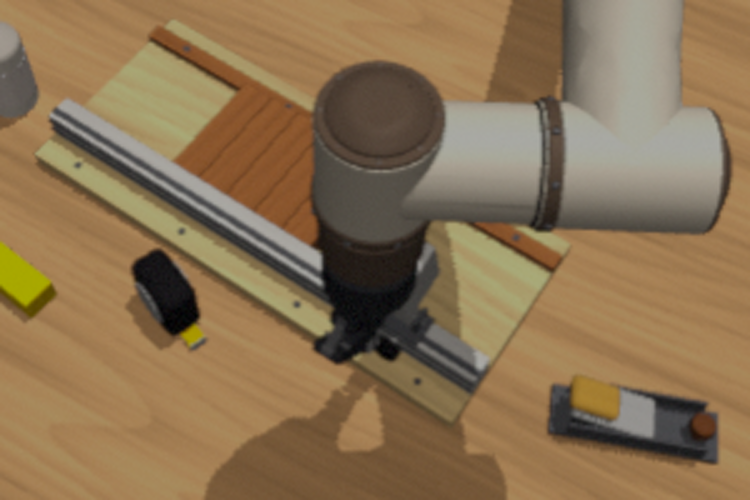

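The crop shows the fingers (340,345) behind the stop (425,270), not touching it. I'll pull towards the robot.

>>> carry_out([
  [0,0.014,0],
  [0,0.028,0],
  [0,0.042,0],
  [0,0.056,0],
  [0,0.07,0],
  [0,0.084,0],
  [0,0.098,0],
  [0,0.112,0],
], roll=[0,0,0,0,0,0,0,0], claw=[0,0,0,0,0,0,0,0])

```text
clock: 5.98
position: [572.9, 176.8, 312.6]
ee_rot: [-0.674, 0.739, 0.0, -0.0]
contact_force: [-0.4, 0.4, -0.2]
gripper_width: -0.2
grasp_force: 0.0
```

>>> carry_out([
  [0,0,-0.03],
  [0,0,-0.06],
  [0.06,0,-0.08],
  [0.12,0,-0.08],
  [0.18,0,-0.08],
  [0.24,0,-0.08],
  [0.3,0,-0.08],
  [0.36,0,-0.08],
], roll=[0,0,0,0,0,0,0,0], claw=[0,0,0,0.02,0.0854,0.0854,0.0854,0.0854])

```text
clock: 6.98
position: [540.0, -183.3, 392.9]
ee_rot: [-0.674, 0.739, -0.0, 0.0]
contact_force: [2.3, -0.0, 0.9]
gripper_width: 85.2
grasp_force: 0.0
```

```bash
python3 - <<'E'
from h import *
st=read_state();print(st["clock"],np.round(st["position"],1),np.round(st["ee_rot"],3))
p=get_image("scene");a=p["img"][130:330,180:480,::-1]
cv2.imwrite("pics/s2.png",cv2.resize(a,None,fx=2.5,fy=2.5,interpolation=cv2.INTER_CUBIC))
for n,p,s in(("scene",p,None),("wrist",get_image("wrist"),st)):
    for t,z in dict(stop_face=33,stop_tip=78,stop_hinge=68,slat1_c=33,slat5_c=33).items():
        for d in place_of(p,t)[:2]: print(n,t,np.round(d["at"]),round(d["conf"],2),at_z(p,d["at"],z,s).round())
# p = scene/wrist depth: rails outline
    zz=p["z_map"];T=T_wc(p,s)
    P=np.array([T[:3,:3]@(ray(p,(u,v))*zz[v,u])+T[:3,3] for v in range(0,400) for u in range(0,640) if zz[v,u]>0])
    O=np.array([511,0]);J=np.c_[(P[:,:2]-O)@[.9956,-.094],(P[:,:2]-O)@[.094,.9956],P[:,2]]
    for nm,m in(("rails",(J[:,2]>42)&(J[:,2]<53)&(abs(J[:,0])<62)),("fence",(J[:,2]>46)&(J[:,2]<58)&(abs(J[:,0]-81)<35)),("stop",(J[:,2]>62)&(J[:,2]<90)&(abs(J[:,0])<90)&(J[:,1]>120))):
        a=J[m&(abs(J[:,1])<275)];print(n,nm,len(a),np.percentile(a,[1,50,99],axis=0).round().tolist() if len(a) else 0)
E
```

```text
6.975 [ 540.  -183.3  392.9] [-0.674  0.739 -0.     0.   ]
scene stop_face [351. 234.] 0.62 [526. 160.  33.]
scene stop_tip [362. 220.] 0.82 [503. 175.  78.]
scene stop_hinge [344. 255.] 0.96 [605. 178.  68.]
scene slat1_c [311. 210.] 0.84 [516.  35.  33.]
scene slat1_c [291. 199.] 0.33 [511. -29.  33.]
scene slat5_c [248. 105.] 0.94 [ 278. -321.   33.]
scene slat5_c [269. 187.] 0.92 [ 506. -100.   33.]
scene rails 2615 [[-60.0, -123.0, 43.0], [3.0, -30.0, 48.0], [61.0, 56.0, 53.0]]
scene fence 2608 [[47.0, -263.0, 46.0], [80.0, -0.0, 52.0], [108.0, 265.0, 58.0]]
scene stop 478 [[-19.0, 162.0, 64.0], [46.0, 181.0, 78.0], [90.0, 198.0, 83.0]]
wrist stop_face [207. 291.] 0.41 [674. -68.  33.]
wrist slat1_c [363. 363.] 0.58 [514.  43.  33.]
wrist slat1_c [365. 338.] 0.25 [510.   8.  33.]
wrist slat5_c [117. 149.] 0.71 [ 729. -227.   33.]
wrist slat5_c [365. 252.] 0.69 [503. -99.  33.]
wrist rails 17336 [[-60.0, -120.0, 45.0], [1.0, -43.0, 49.0], [61.0, 58.0, 50.0]]
wrist fence 12288 [[46.0, -263.0, 47.0], [75.0, -107.0, 52.0], [94.0, 57.0, 54.0]]
wrist stop 0 0
```

View pics/s2.png

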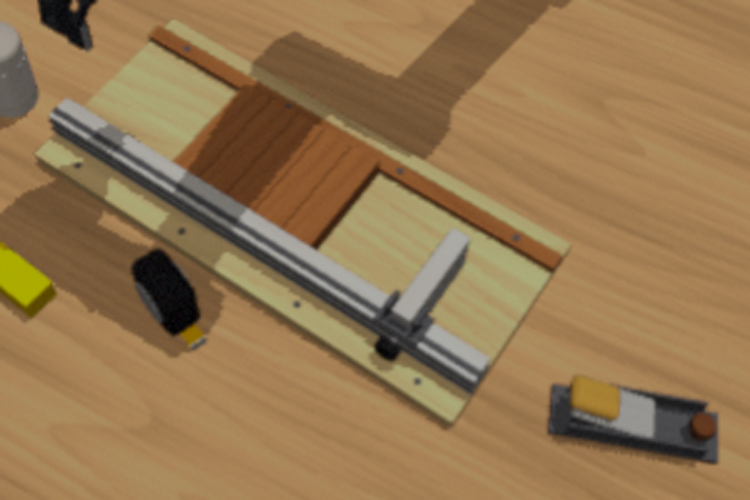

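The stop is down across the bed at (430,275) and the row is untouched (y -122..58). Next I'll lower the open fingers behind the free end.

>>> carry_out([
  [0,0.046,0],
  [0,0.046,0.05],
  [0,0.046,0.1],
  [0,0.046,0.15],
  [0,0.046,0.18],
  [0,0.046,0.197],
  [0,0.046,0.197],
], roll=[0,0,0,0,0,0,0], claw=[0.0854,0.0854,0.0854,0.0854,0.0854,0.0854,0.0854])

```text
clock: 8.45
position: [494.9, -177.2, 194.5]
ee_rot: [-0.674, 0.739, 0.001, -0.001]
contact_force: [0.6, -0.1, 0.5]
gripper_width: 85.3
grasp_force: 0.0
```

```bash
python3 - <<'E'
from h import *
p=get_image("scene");a=p["img"][110:270,160:400,::-1]
cv2.imwrite("pics/s3.png",cv2.resize(a,None,fx=3,fy=3,interpolation=cv2.INTER_CUBIC))
E
```

```text
(no output)
```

View pics/s3.png

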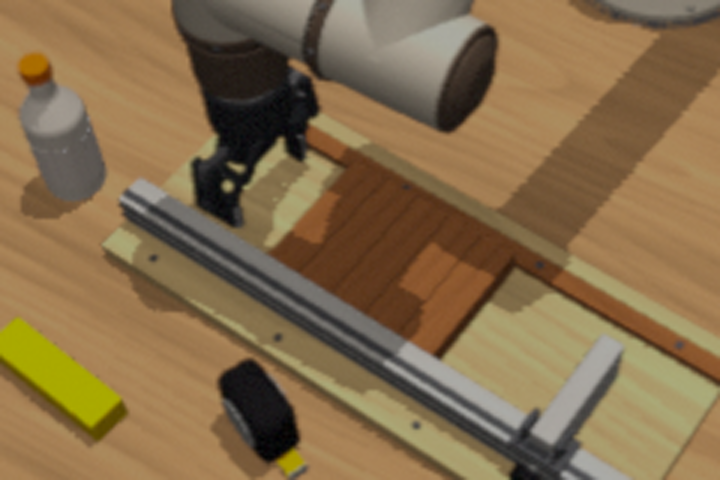

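>>> carry_out([
  [-0.015,0,0],
  [-0.03,0,0],
  [-0.038,0,0],
  [-0.044,0,0],
  [-0.05,0,0],
  [-0.057,0,0],
  [-0.065,0,0],
  [-0.073,0,0],
], roll=[0,0,0,0,0,0,0,0], claw=[0.0854,0.0854,0.0854,0.0854,0.0854,0.0854,0.0854,0.0854])

```text
clock: 9.5
position: [501.8, -105.2, 196.2]
ee_rot: [-0.674, 0.739, -0.0, -0.0]
contact_force: [-1.0, -5.4, 3.1]
gripper_width: 85.0
grasp_force: 2.8
```

>>> carry_out([
  [-0.008,0,0],
  [-0.016,0,0],
  [-0.024,0,0],
  [-0.032,0,0],
  [-0.04,0,0],
  [-0.048,0,0],
  [-0.056,0,0],
  [-0.062,0,0],
], roll=[0,0,0,0,0,0,0,0], claw=[0.0854,0.0854,0.0854,0.0854,0.0854,0.0854,0.0854,0.0854])

```text
clock: 10.5
position: [507.3, -43.5, 196.1]
ee_rot: [-0.674, 0.739, -0.0, -0.001]
contact_force: [0.3, -5.8, 4.1]
gripper_width: 85.5
grasp_force: 3.0
```

```bash
cat > chk.py <<'E'
from h import *
import sys
def J(P):
    d=np.atleast_2d(P)[:,:2]-[511,0];return np.c_[d@[.9956,-.094],d@[.094,.9956],np.atleast_2d(P)[:,2]]
st=read_state();print(st["clock"],J(st["position"]).round(1),np.round(st["contact_force"],1))
p=get_image("scene");a=p["img"][130:330,180:480,::-1]
if len(sys.argv)>1: cv2.imwrite(sys.argv[1],cv2.resize(a,None,fx=2.5,fy=2.5,interpolation=cv2.INTER_CUBIC))
for i in range(1,6):
    for d in place_of(p,f"slat{i}_c")[:2]: print(i,round(d["conf"],2),J(at_z(p,d["at"],33)).round(1))
zz=p["z_map"];T=T_wc(p)
P=J(np.array([T[:3,:3]@(ray(p,(u,v))*zz[v,u])+T[:3,3] for v in range(120,320) for u in range(170,450) if zz[v,u]>0]))
a=P[(P[:,2]>42)&(P[:,2]<52)&(abs(P[:,0])<58)&(abs(P[:,1])<260)]
print("rails y",np.percentile(a[:,1],[1,50,99]).round(1))
E
python3 chk.py pics/s4.png
```

```text
10.5 [[  0.4 -43.7 196.1]] [ 0.3 -5.8  4.1]
1 0.88 [[  5.8 130.6  33. ]]
1 0.57 [[-3.3 30.1 33. ]]
2 0.61 [[-10.7  90.1  33. ]]
3 0.83 [[-2.8 50.7 33. ]]
4 0.91 [[-9.6 27.  33. ]]
4 0.73 [[-1.6 53.8 33. ]]
5 0.93 [[ 251.9 -188.6   33. ]]
5 0.92 [[-184.5 -328.9   33. ]]
rails y [-33.2  60.4 146.7]
```

View pics/s4.png

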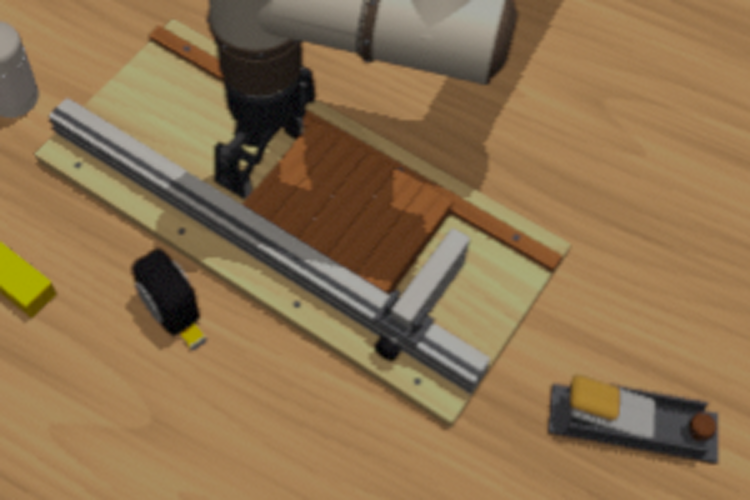

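The row is moving closed-up; its leading edge (390,285) is about 22 mm short of the stop. I'll creep on, watching the force.

>>> carry_out([
  [-0.005,0,0],
  [-0.01,0,0],
  [-0.014,0,0],
  [-0.017,0,0],
  [-0.019,0,0],
], roll=[0,0,0,0,0], claw=[0.0854,0.0854,0.0854,0.0854,0.0854])

```text
clock: 11.42
position: [509.1, -23.9, 195.6]
ee_rot: [-0.674, 0.739, 0.0, -0.0]
contact_force: [-1.0, -3.2, -0.2]
gripper_width: 85.1
grasp_force: 1.5
```

>>> carry_out([
  [-0.001,0,0],
  [-0.002,0,0],
], roll=[0,0], claw=[0.0854,0.0854])

```text
clock: 11.68
position: [509.2, -22.2, 195.6]
ee_rot: [-0.674, 0.739, 0.0, -0.0]
contact_force: [-0.0, -2.7, -1.0]
gripper_width: 85.3
grasp_force: 1.4
```

```bash
python3 chk.py
```

```text
11.675 [[  0.3 -22.2 195.6]] [-0.  -2.7 -1. ]
1 0.87 [[ -2.  146.1  33. ]]
2 0.81 [[-13.9 114.6  33. ]]
2 0.44 [[  98.8 -327.3   33. ]]
3 0.81 [[-5.1 80.9 33. ]]
4 0.71 [[-12.5  45.   33. ]]
5 0.97 [[ 251.1 -191.1   33. ]]
5 0.83 [[-190.8 -337.5   33. ]]
rails y [-11.8  78.6 167.9]
```

Force is still low, so it isn't tight yet. I'll creep on in 1 mm steps.

>>> carry_out([
  [-0.001,0,0],
  [-0.002,0,0],
  [-0.002,0,0],
], roll=[0,0,0], claw=[0.0854,0.0854,0.0854])

```text
clock: 12.35
position: [509.0, -21.5, 195.7]
ee_rot: [-0.673, 0.739, 0.0, -0.001]
contact_force: [-0.7, -8.5, -0.8]
gripper_width: 85.8
grasp_force: 4.7
```

>>> carry_out([
  [-0.001,0,0],
  [-0.001,0,0],
], roll=[0,0], claw=[0.0854,0.0854])

```text
clock: 12.6
position: [509.1, -21.3, 195.7]
ee_rot: [-0.673, 0.739, -0.0, -0.002]
contact_force: [0.7, -14.9, 0.1]
gripper_width: 85.6
grasp_force: 7.0
```

The force climbs to 15 N and the hand no longer advances, so the row is tight. I'll retreat straight back, then up.

>>> carry_out([
  [0.004,0,0],
  [0.02,0,0],
  [0.05,0,0],
  [0.06,0,-0.04],
  [0.06,0,-0.1],
  [0.07,0,-0.15],
  [0.12,0.04,-0.2],
  [0.17,0.08,-0.2],
], roll=[0,0,0,0,0,0,0,0], claw=[0.0854,0.0854,0.0854,0.0854,0.0854,0.0854,0.0854,0.0854])

```text
clock: 13.6
position: [426.1, -169.8, 396.5]
ee_rot: [-0.675, 0.738, -0.003, 0.003]
contact_force: [0.6, -1.2, -0.9]
gripper_width: 85.8
grasp_force: 0.0
```

```bash
python3 chk.py pics/s5.png
```

```text
13.6 [[ -68.5 -177.   396.5]] [ 0.6 -1.2 -0.9]
1 0.78 [[ -7.2 155.7  33. ]]
2 0.57 [[ -7.8 112.6  33. ]]
3 0.86 [[-3.6 77.8 33. ]]
4 0.58 [[-5.1 46.3 33. ]]
5 0.92 [[-186.4 -343.8   33. ]]
5 0.84 [[ 251.  -200.5   33. ]]
rails y [ -9.1  79.4 168.4]
```

View pics/s5.png

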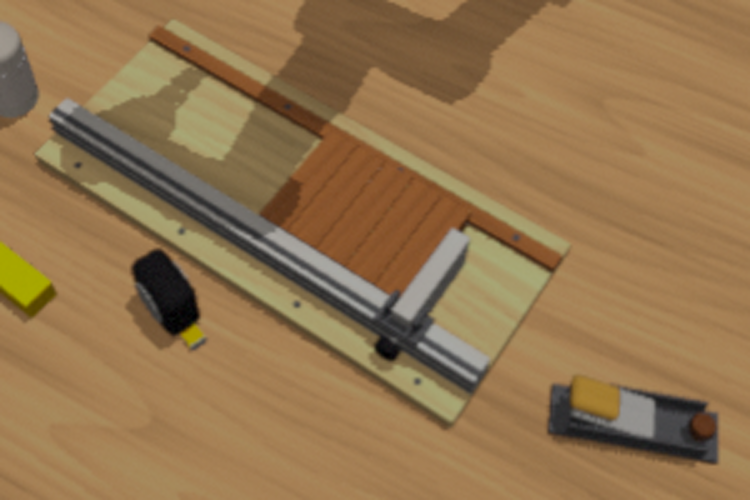

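The rails (370,215) lie flat and closed up against the lowered stop (430,275), and the hand is clear.

```bash
python3 -c "from bench import *;print(job_done())"
```

```text
the job is handed in; nothing more can be done
None
```

The job is handed in, with no verdict returned: the stop is down, the five rails were pushed up to it until the force rose to 15 N and look closed-up in the last picture, and the hand is clear.

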